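# Clear, set and lock the rotary inspection stage, then load the specimen

### The arm

A 6-joint arm with a two-finger parallel gripper is mounted at the origin on the work surface. World frame = base frame: x ahead of the robot, y to its left, z up, the work surface at z = 0. Lengths are in m, angles in rad, forces in N, time in s.
With the tool pointing down it reaches from about 0.3 to 0.875 m from the base axis. Payload 6.4 kg.
Tool frame: the origin (TCP) lies between the finger pads; the fingertips stand ctrl.tip_extent ahead of it and the grasp point (between the pads) is the TCP (ctrl.tip_extent is the distance from the TCP to the fingertips, in m); z points along the fingers, y is the line along which they close (so a half turn about z gives the same grasp; the last joint's range is limited). The gripper opens to 85 mm and grips with 20 to 120 N. Pads are 22 mm wide; open, the fingers measure 114 mm over their backs; the gripper's body (76 mm by 85 mm) begins 54 mm behind the grasp point. The pads swing forward as they close: fully open they stand 13 mm farther back than shut.
Start: joints at [0.975, 0.181, 1.607, -0, 1.354, -0.206], TCP at [0.218, 0.532, 0.25] pointing down, gripper open.
Joint ranges: [-2.99, 2.99], [-0.89, 2.07], [0.3, 2.58], [-1.14, 4.28], [0, 2.63], [-3.12, 3.12]. Speed limits (rad/s): [2.57, 2.57, 3.01, 3.14, 3.14, 3.14].

### API

Orientations are given as a unit quaternion [w, x, y, z].
In Python, from bench import ctrl gives the robot as it stands.
- The arm moves only by the tool send_rows, never from a script. Its arguments are lists of equal length, an entry for each row: "dr": the turn, a rotation vector about the tool's x, y, z in units of 6 degrees (1.0 is 6 degrees), a list of three; "xyz": the shift along the tool's x, y, z in cm, a list of three; "jaw": the opening in per cent of the stroke, from 0 (shut) to 100 (fully open). In form: {"dr": [[wx, wy, wz], ...], "xyz": [[dx, dy, dz], ...], "jaw": [jaw, ...]}. A call has exactly 8 rows; each row is the pose to reach, as a shift and turn from the pose commanded when the call began, along the tool's axes at that moment; what a row does not reach only later rows make up. A row lasts 1/8 s, in which the tool goes at most 62.5 mm and 10.7 degrees, less where a joint would pass 70% of its speed; a pose out of reach is approached as far as the arm can. A call with a gripper value outside its range is refused whole. The fingers move at their own pace and stop on an object; the grip force is fixed at half the most. Time passes only in rows, so rows that repeat a pose let the fingers close, or fill a call up. It gives the time, the measured TCP pose, the force, the opening and the grip force at its end, in the units of the state.
- ctrl.get_obs(): the state, without advancing time (a new reading comes with each control period).
- ctrl.camera(name): name is "scene" or "top" or "wrist"; returns the picture (480x640x3 uint8, red, green, blue); there is no depth.
- ctrl.calibration(name): a dict with "camera_matrix" (3x3 intrinsics, pixels), "D" ([k1, k2, p1, p2, k3] as OpenCV has them; the pictures are not rectified), "world_from_camera" (4x4, takes a point from camera to world coordinates). Camera axes: x right, y up, looking along -z (the intrinsics and any distortion apply to the point x, -y, -z); pixel columns grow to the right and rows downward; lengths in m; the calibration is good to about 2 mm. A picture is of the moment at which its call begins: read the wrist's pose just before it. calibration takes no time and is no camera call; for the wrist camera it gives the pose at the moment of the call.
- ctrl.hand_in(): hands the job in; it is judged then, once.
The state is a dict: "time_s": time; "q": joint angles; "dq": joint speeds; "joint_efforts": joint torques, N m; "eef_pos": TCP position; "eef_rot": TCP orientation; "wrist_force": force on the tool from outside, world axes, zero at the start; "torque": the same for the moment, N m; "opening": opening from 0.0 (shut) to 1.0 (fully open); "grasp_force": force on a finger pad.
Only numpy, scipy, OpenCV 4.12 (cv2) and the standard library are available. Lean on these libraries where they do the work, as an engineer would, in place of code of your own. Each camera call takes 0.05 s, during which the arm holds its last target. There are 200 camera calls.

### The job

Get the rotary stage of the microscope bench ready for the next inspection: clear off the parts cup if one stands on its plate, then turn the plate to 60 degrees on its scale, then tighten the knurled thumbscrew clockwise until it seats, stopping where the resistance rises and not forcing it, and then stand the round specimen mount upright on the white spot in the middle of the plate. Nest all the steel parts cups that are there upright inside one another in size order, in the largest one, which stays standing on the bench. Leave everything else on the bench where it is.

Things in the scene. Friction and masses are not known exactly. Their poses are not given: they have to be found in the camera images.
- rotary_stage: Fixed dark round casting of the stage, 208 mm across, 20 mm high, carrying the plate. Origin: on the plate's axis, on the bench; z up. At its -x side an index block with a black line, 82 to 104 mm from the axis, 40 mm high; at its -y side a clamp bracket with an aluminium strap, 67 to 133 mm from the axis, strap top 57 mm high, and the thumbscrew on it.
- stage_scale (a joint): Scale reading of the aluminium plate (160 mm across, top 40 mm above the bench) at the index line, rad (60 deg = 1.047); grows as the plate turns counter-clockwise from above, 0 to 3.14. Turned by its peg, stiff (0.15 N m), stays where left. Rim scale runs from 0 to 180 deg only: a broad bar is 0, short lines every 5, medium every 10, long every 30.
- stage_mid (a point): Centre of the plate's top surface (the middle of a white spot 54 mm across), 40 mm above the bench; turns with the plate, z up.
- turn_peg (a point): On the axis of the upright steel peg by which the plate is turned: a round pin of 18 mm diameter, 56 mm from the plate's axis, standing 42 mm above the plate's top (to 82 mm above the bench). The point lies 26 mm above the plate's top.
- index_line (a point): The plate's end of the index line, on top of the index block, 40 mm above the bench.
- lock_screw (a joint): Turn of the clamp's knurled thumbscrew, rad, growing clockwise from above (tightening). Starts slack at 0.2 to 1.8, turns with a steady 0.05 N m, and seats at 5.0 where it stops; it stays where it is left. It does not visibly move up or down.
- screw_head (a joint): How far the thumbscrew's head is wound up against its shank, rad: about 0.06 while turning freely; once the screw has seated every further turn of the head adds to it, and the resistance rises by 0.8 N m per rad; springs back to 0 when released. 0.15 to 0.25 (0.12 to 0.2 N m) is finger-tight; past 0.6 (0.48 N m) the screw is overtightened.
- screw_grip (a point): On the vertical axis of the thumbscrew, at the middle of its knurled head: head 42 mm across, from 71 to 97 mm above the bench; the point lies 84 mm above the bench. Fingers have 27 mm of free height below the point, above the clamp strap, and room all around.
- cup_largest: The largest of up to five plain steel cups of graded size: 140 mm across the rim, 132 at the foot, rim 62 mm high, walls and floor 3 mm. On the rim stands an upright black flat handle, 12 mm thick (radially), 24 wide, from 62 to 117 mm above the underside, centred 72 mm from the axis towards the cup's +x. Origin: centre of the underside, z up. On the bench, always there.
- cup_large: The second of up to five plain steel cups of graded size: 114 mm across the rim, 106 at the foot, rim 58 mm high, walls and floor 3 mm. On the rim stands an upright black flat handle, 12 mm thick (radially), 24 wide, from 58 to 113 mm above the underside, centred 59 mm from the axis towards the cup's +x. Origin: centre of the underside, z up. May be absent.
- cup_medium: The third of up to five plain steel cups of graded size: 90 mm across the rim, 82 at the foot, rim 54 mm high, walls and floor 3 mm. On the rim stands an upright black flat handle, 12 mm thick (radially), 24 wide, from 54 to 109 mm above the underside, centred 47 mm from the axis towards the cup's +x. Origin: centre of the underside, z up. May be absent.
- cup_small: The fourth of up to five plain steel cups of graded size: 66 mm across the rim, 58 at the foot, rim 50 mm high, walls and floor 3 mm. On the rim stands an upright black flat handle, 12 mm thick (radially), 24 wide, from 50 to 105 mm above the underside, centred 35 mm from the axis towards the cup's +x. Origin: centre of the underside, z up. Starts on the stage's plate; may be absent.
- cup_smallest: The smallest of up to five plain steel cups of graded size: 44 mm across the rim, 36 at the foot, rim 46 mm high, walls and floor 3 mm. On the rim stands an upright black flat handle, 12 mm thick (radially), 24 wide, from 46 to 101 mm above the underside, centred 24 mm from the axis towards the cup's +x. Origin: centre of the underside, z up. May be absent.
- specimen: Grey cylindrical resin specimen mount, 50 mm diameter, 34 mm high, a polished steel chip in its top face. Starts upright on the bench. Origin: centre of the underside, z up.
- oil_bottle: Bystander: brown glass bottle, 32 mm across, 70 mm high. Origin: centre of the underside.
- petri_dish: Bystander: closed flat glass dish, 90 mm across, 16 mm high. Origin: centre of the underside.
- air_blower: Bystander: black rubber air blower standing upright, 60 mm across, 105 mm high. Origin: centre of the underside.
- lens_brush: Bystander: brush with a black handle, 160 mm long, lying flat. Origin: under its middle.
- screwdriver: Bystander: grey-handled screwdriver, 160 mm long, lying flat. Origin: under its middle.
- mouse: Bystander: black computer mouse on a blue mat. Origin: centre of the underside.

How it is judged:
On the way, in this order (a step that is already met when the one before it is completed fails the run):
1. the parts cup that stood on the plate is cleared off the stage (horizontal distance between cup_small and stage_mid above 0.11 m), for 0.2 s.
2. the plate stands at 60 degrees on its scale (value of joint stage_scale between 0.9922 and 1.1022 rad and velocity of joint stage_scale between -0.05 and 0.05 rad/s), for 0.3 s.
3. the thumbscrew is seated, the plate still at 60 degrees (value of joint lock_screw above 4.95 rad and value of joint stage_scale between 0.9922 and 1.1022 rad), for 0.3 s.
4. the specimen stands in the middle of the locked plate (all of step 3 and horizontal distance between specimen and stage_mid below 0.015 m and z of specimen in the frame of stage_mid between -0.004 and 0.004 m and angle between specimen's own z axis and vertical below 0.1 rad and linear speed of specimen below 0.02 m/s), for 0.3 s.
At the end, for the whole second after the job is handed in: scale at 60 degrees within 3; thumbscrew seated (4.95 rad or more); specimen upright on the plate within 15 mm of its centre; every cup present upright within 7 degrees, at rest on the floor of the next larger one present, all in the largest, which stands upright on the bench (all of step 4 and horizontal distance between cup_large and cup_largest below 0.018 m and z of cup_large in the frame of cup_largest between 0.0005 and 0.009 m and horizontal distance between cup_medium and cup_largest below 0.03 m and z of cup_medium in the frame of cup_largest between 0.0005 and 0.012 m and horizontal distance between cup_medium and cup_large below 0.017 m and z of cup_medium in the frame of cup_large between 0.0005 and 0.009 m and horizontal distance between cup_small and cup_largest below 0.042 m and z of cup_small in the frame of cup_largest between 0.0005 and 0.015 m and horizontal distance between cup_small and cup_large below 0.029 m and z of cup_small in the frame of cup_large between 0.0005 and 0.012 m and horizontal distance between cup_small and cup_medium below 0.017 m and z of cup_small in the frame of cup_medium between 0.0005 and 0.009 m and horizontal distance between cup_smallest and cup_largest below 0.053 m and z of cup_smallest in the frame of cup_largest between 0.0005 and 0.018 m and horizontal distance between cup_smallest and cup_large below 0.04 m and z of cup_smallest in the frame of cup_large between 0.0005 and 0.015 m and horizontal distance between cup_smallest and cup_medium below 0.028 m and z of cup_smallest in the frame of cup_medium between 0.0005 and 0.012 m and horizontal distance between cup_smallest and cup_small below 0.016 m and z of cup_smallest in the frame of cup_small between 0.0005 and 0.009 m and angle between each of cup_large, cup_medium, cup_small, cup_smallest's own z axis and vertical below 0.12 rad and linear speed of each of cup_large, cup_medium, cup_small, cup_smallest, cup_largest below 0.02 m/s and angle between cup_largest's own z axis and vertical below 0.1 rad and height (world z) of cup_largest below 0.006 m); the robot touches nothing.
It fails at once if the thumbscrew is forced past its seat (head wound up over 0.6 rad, 0.48 N m) (value of joint screw_head above 0.6 rad).
It fails at once if a bystander is pushed more than 30 mm from its place (distance of any of oil_bottle, petri_dish, air_blower, lens_brush, screwdriver, mouse from where it was at the start of the episode above 0.03 m).
Of cup_large, cup_medium, cup_small, cup_smallest only 2 to 4 are there at a start; the rules pass over those that are not, and their reading is None.
At some moment in a run one of cup_largest, cup_large, cup_medium, cup_smallest, specimen may be knocked a few centimetres aside while the robot is not near it.
It also fails if it takes over 210 s, if anything falls off the work surface, if the arm or the gripper's body presses on something with over 40 N, if the wrist force passes 120 N, or if a joint passes its speed limit or range.

## Working session

There is one attempt and no reset: what is moved stays moved. The work goes in short steps, Python scripts to look and compute and a tool call to move; the robot and the scene stay as the last step left them, time stands still between calls to the robot, and variables do not carry over. Pictures are saved under pics/ and viewed, at most 14 in all, crops included, and the job is handed in when it is done.

Besides the shell and the picture viewer there is one more tool, called as name(argument=value, ...) on one line, values as JSON. send_rows: Moves the arm, as the interface text tells. Its arguments: {"type":"object","properties":{"dr":{"type":"array","items":{"type":"array","items":{"type":"number"}}},"xyz":{"type":"array","items":{"type":"array","items":{"type":"number"}}},"jaw":{"type":"array","items":{"type":"number"}}},"required":["dr","xyz","jaw"]}

```bash
ls; mkdir -p pics
cat > h.py <<'E'
import numpy as np, cv2
from bench import ctrl
from scipy.spatial.transform import Rotation as R
def snap(n,f):
    c=ctrl.calibration(n); im=ctrl.camera(n); cv2.imwrite('pics/'+f,cv2.cvtColor(im,cv2.COLOR_RGB2BGR)); return im,c
def ray(c,uv,z):
    K=np.array(c['camera_matrix'],float);D=np.array(c['D'],float);T=np.array(c['world_from_camera'],float)
    p=cv2.undistortPoints(np.array(uv,float).reshape(-1,1,2),K,D).reshape(-1,2)
    d=np.c_[p[:,0],-p[:,1],-np.ones(len(p))]@T[:3,:3].T; o=T[:3,3]
    return o+d*((np.array(z)-o[2])/d[:,2])[:,None]
def proj(c,P):
    K=np.array(c['camera_matrix'],float);D=np.array(c['D'],float);T=np.array(c['world_from_camera'],float)
    q=(np.atleast_2d(P)-T[:3,3])@T[:3,:3]; q=q*[1,-1,-1]
    return cv2.projectPoints(q.reshape(-1,1,3),np.zeros(3),np.zeros(3),K,D)[0].reshape(-1,2)
def st():
    o=ctrl.get_obs(); q=o['eef_rot']; r=R.from_quat([q[1],q[2],q[3],q[0]])
    return o,np.array(o['eef_pos']),r
E
python3 - <<'E'
from h import *
for n in('top','scene','wrist'):
    im,c=snap(n,n+'0.png'); print(n,np.round(c['world_from_camera'],3).tolist(),c['camera_matrix'],c['D'])
o,p,r=st(); print(p,r.as_matrix().round(3),ctrl.tip_extent,o['opening'],o['time_s'])
E
```

```text
pics
top [[0.027, 0.978, -0.206, 0.288], [-1.0, 0.028, -0.002, -0.021], [0.004, 0.206, 0.979, 1.468], [0.0, 0.0, 0.0, 1.0]] [[569.24632867   0.         325.01426417]
 [  0.         569.24632867 239.50441935]
 [  0.           0.           1.        ]] [-0.00940746  0.          0.          0.          0.        ]
scene [[0.58, -0.437, 0.688, 1.36], [0.815, 0.313, -0.488, -0.559], [-0.002, 0.843, 0.537, 0.684], [0.0, 0.0, 0.0, 1.0]] [[521.4530834    0.         320.09675279]
 [  0.         521.4530834  233.80135257]
 [  0.           0.           1.        ]] [-0.05242233  0.          0.          0.          0.        ]
wrist [[0.381, -0.886, -0.264, 0.151], [0.925, 0.365, 0.11, 0.561], [-0.001, -0.286, 0.958, 0.372], [0.0, 0.0, 0.0, 1.0]] [[424.74253888   0.         322.37808005]
 [  0.         424.74253888 234.19725221]
 [  0.           0.           1.        ]] [-0.02961778  0.          0.          0.          0.        ]
[0.21824794 0.53152915 0.24957033] [[-0.925  0.38  -0.001]
 [ 0.38   0.925 -0.001]
 [ 0.    -0.001 -1.   ]] 0.019 1.0011282603986333 0.15
```

View pics/top0.png

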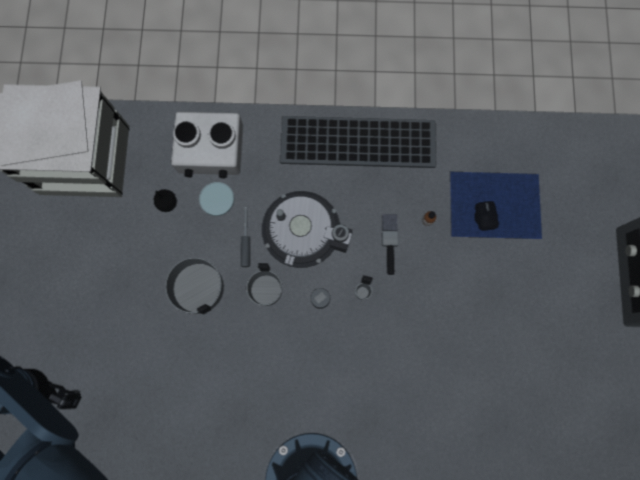

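View pics/scene0.png

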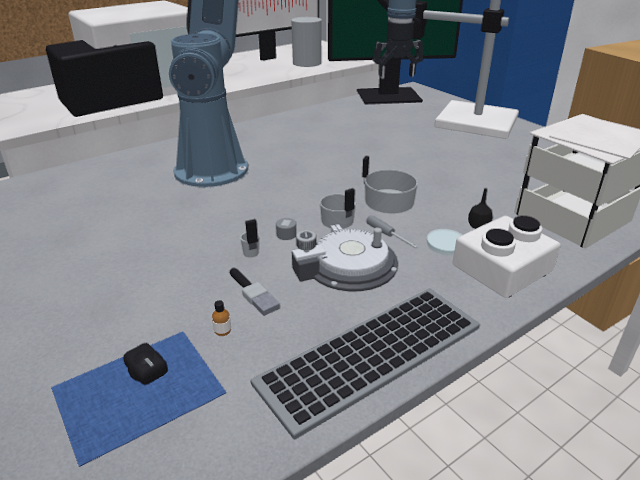

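The top view shows no cup on the plate. The largest cup is at (195,286), another cup at (265,289), a tiny cup at (363,292), the specimen at (320,298), the plate at about (300,226), the peg at (281,215) and the screw at (341,234).

Run:
```python
from h import *
im=cv2.imread('pics/top0.png')
cv2.imwrite('pics/crop1.png',cv2.resize(im[175:325,160:400],(800,500),interpolation=cv2.INTER_CUBIC))
c=ctrl.calibration('top')
# rough
names=dict(largest=(195,286,.062),medium=(265,289,.054),smallest=(363,292,.046),spec=(320,298,.034),plate=(301,226,.04),peg=(281,215,.082),screw=(341,233,.097),blower=(165,200,.1),bottle=(430,217,.07))
for k,(u,v,z) in names.items():
    print(k,ray(c,[(u,v)],[z])[0].round(3))
```

```text
largest [0.456 0.302 0.062]
medium [0.455 0.129 0.054]
smallest [ 0.455 -0.116  0.046]
spec [ 0.438 -0.009  0.034]
plate [0.622 0.045 0.04 ]
peg [0.639 0.095 0.082]
screw [ 0.594 -0.056  0.097]
blower [0.665 0.384 0.1  ]
bottle [ 0.647 -0.282  0.07 ]
```

View pics/crop1.png

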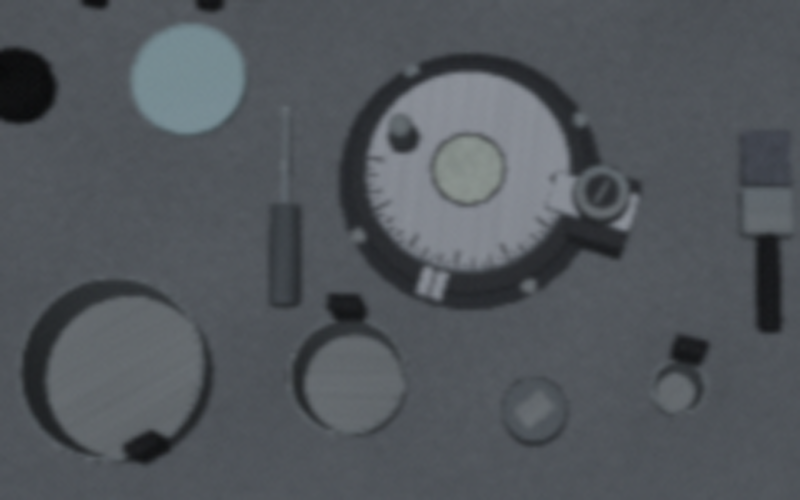

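Measured on the crop, the rims are about 140, 88 and 42 mm, so the cups present are the largest, medium and smallest. cup_large and cup_small are absent. The scale reads about 100°, so the plate needs roughly a 40° clockwise turn. I'll move over the stage for a close view.

```bash
cat >> h.py <<'E'
def go(pos,yaw):
    "print the row (dr in 6deg, xyz in cm) from the current pose to a tool-down pose, yaw (deg) of tool y"
    o,p,r=st(); y=np.radians(yaw)
    t=R.from_matrix(np.array([[-np.sin(y),np.cos(y),0],[np.cos(y),np.sin(y),0],[0,0,-1]]))
    dr=(r.inv()*t).as_rotvec(degrees=True)/6; d=r.inv().apply(np.array(pos)-p)*100
    print('go',np.round(pos,4),yaw,'dr',dr.round(2).tolist(),'xyz',d.round(2).tolist(),'| at',p.round(4),'yaw',np.degrees(np.arctan2(*r.as_matrix()[[1,0],1])).round(1),'q6',round(o['q'][5],2),'t',round(o['time_s'],1))
E
python3 - <<'E'
from h import *
go([.61,.03,.25],-19)
E
```

```text
go [0.61 0.03 0.25] -19 dr [-0.01, 0.01, 14.44] xyz [-55.29, -31.51, -0.02] | at [0.2182 0.5315 0.2496] yaw 67.7 q6 -0.21 t 0.1
```

send_rows(dr=[[0,0,1.4],[0,0,2.8],[0,0,4.2],[0,0,5.6],[0,0,7],[0,0,8.4],[0,0,9.8],[0,0,11.2]], xyz=[[-5,-2.9,0],[-10,-5.7,0],[-15,-8.6,0],[-20,-11.4,0],[-25,-14.2,0],[-30,-17.1,0],[-35,-20,0],[-40,-22.8,0]], jaw=[100,100,100,100,100,100,100,100])

```text
time_s: 1.15
eef_pos: [0.5026, 0.1673, 0.2502]
eef_rot: [-0.0, 0.706, 0.708, 0.0]
wrist_force: [1.7, 0.0, -0.2]
opening: 0.999
grasp_force: 0.0
```

Run:
```python
from h import *
go([.61,.03,.25],-19)
```

```text
go [0.61 0.03 0.25] -19 dr [-0.0, -0.0, 3.2] xyz [-13.76, 10.7, 0.02] | at [0.5026 0.1673 0.2502] yaw 0.2 q6 0.09 t 1.1
```

send_rows(dr=[[0,0,1],[0,0,2],[0,0,3],[0,0,3.2],[0,0,3.2],[0,0,3.2],[0,0,3.2],[0,0,3.2]], xyz=[[-4.5,3.5,0],[-9,7,0],[-13,10,0],[-13.8,10.7,0],[-13.8,10.7,0],[-13.8,10.7,0],[-13.8,10.7,0],[-13.8,10.7,0]], jaw=[100,100,100,100,100,100,100,100])

```text
time_s: 2.15
eef_pos: [0.6097, 0.0328, 0.2506]
eef_rot: [0.0, 0.812, 0.583, 0.0]
wrist_force: [0.1, 0.3, 0.9]
opening: 1.001
grasp_force: 0.0
```

Run:
```python
from h import *
snap('wrist','w1.png'); o,p,r=st(); print(p,o['q'],o['torque'])
```

```text
[0.60973735 0.03262033 0.250548  ] [-1.40707876e-01  2.58466053e-01  1.51353186e+00  3.39237946e-05
  1.36926351e+00  1.85027588e-01] [-0.02579444  0.02132788  0.02554084]
```

View pics/w1.png

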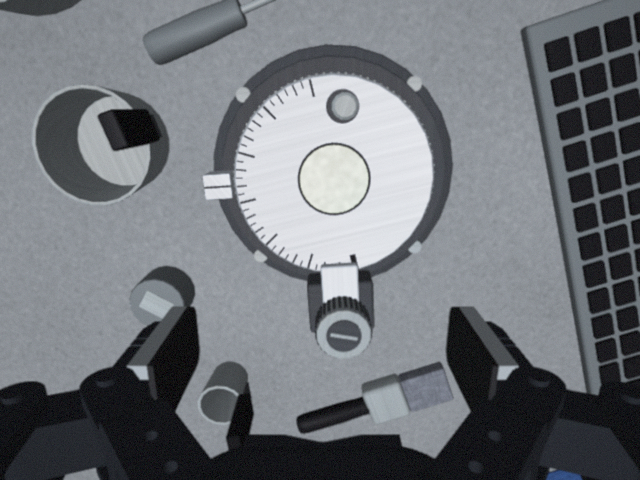

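The wrist view shows the white spot at (334,179), the peg top at (343,105), the index line's end at (231,187), the screw top at (344,336), the zero bar at (353,260) and the 180° line at (312,87).

Run:
```python
from h import *
c=ctrl.calibration('wrist')
n=['mid','peg','idx','idxout','screw','bar0','m180','med_rim','sp','ss_rim']
P=ray(c,[(334,179),(343,105),(231,187),(206,187),(344,336),(353,260),(312,87),(97,145),(157,299),(220,405)],[.04,.082,.04,.04,.097,.04,.04,.054,.034,.046])
m=P[0]
for k,q in zip(n,P):
    d=q-m; print(k,q.round(4),'r',np.hypot(*d[:2]).round(4),'brg',np.degrees(np.arctan2(d[1],d[0])).round(1))
```

```text
mid [0.6247 0.0492 0.04  ] r 0.0 brg 0.0
peg [0.6467 0.1006 0.082 ] r 0.056 brg 66.8
idx [0.5452 0.0694 0.04  ] r 0.082 brg 165.7
idxout [0.5264 0.0758 0.04  ] r 0.1018 brg 164.8
screw [ 0.5969 -0.0536  0.097 ] r 0.1064 brg -105.1
bar0 [ 0.6184 -0.0204  0.04  ] r 0.0698 brg -95.1
m180 [0.6308 0.1199 0.04  ] r 0.071 brg 85.1
med_rim [0.4659 0.1326 0.054 ] r 0.1793 brg 152.3
sp [ 0.4442 -0.0023  0.034 ] r 0.1877 brg -164.1
ss_rim [ 0.46   -0.1145  0.046 ] r 0.2321 brg -135.2
```

Run:
```python
from h import *
go([.6467,.1006,.12],-23);go([.6467,.1006,.066],-23)
```

```text
go [0.6467 0.1006 0.12  ] -23 dr [0.0, -0.0, 0.72] xyz [7.62, 1.32, 13.06] | at [0.6097 0.0326 0.2505] yaw -18.7 q6 0.19 t 2.2
go [0.6467 0.1006 0.066 ] -23 dr [0.0, -0.0, 0.72] xyz [7.62, 1.32, 18.46] | at [0.6097 0.0326 0.2505] yaw -18.7 q6 0.19 t 2.2
```

send_rows(dr=[[0,0,0.4],[0,0,0.7],[0,0,0.7],[0,0,0.7],[0,0,0.7],[0,0,0.7],[0,0,0.7],[0,0,0.7]], xyz=[[3.8,0.7,3],[7.6,1.3,6],[7.6,1.3,10],[7.6,1.3,13],[7.6,1.3,15.5],[7.6,1.3,17.5],[7.6,1.3,18.4],[7.6,1.3,18.4]], jaw=[100,100,100,100,80,60,50,50])

```text
time_s: 3.2
eef_pos: [0.6466, 0.0997, 0.066]
eef_rot: [-0.0, 0.834, 0.552, -0.0]
wrist_force: [0.6, -0.3, 0.5]
opening: 0.5
grasp_force: 0.0
```

send_rows(dr=[[0,0,0],[0,0,0],[0,0,0],[0,0,0],[0,0,0],[0,0,0],[0,0,0],[0,0,0]], xyz=[[0,0,0],[0,0,0],[0,0,0],[0,0,0],[0,0,0],[0,0,0],[0,0,0],[0,0,0]], jaw=[40,30,20,10,0,0,0,0])

```text
time_s: 4.2
eef_pos: [0.6475, 0.0996, 0.0675]
eef_rot: [0.001, 0.834, 0.552, 0.001]
wrist_force: [-0.4, -0.3, 6.3]
opening: 0.19
grasp_force: 58.4
```

Run:
```python
from h import *
o,p,r=st(); print(o['opening'],o['wrist_force'],o['grasp_force'])
m=np.array([.6247,.0492,0])
for a in (10,20,30,40,42):
    b=np.radians(66.8-a); go(m+[.056*np.cos(b),.056*np.sin(b),.066],-23-a)
```

```text
0.18964138286411483 [-0.43783909 -0.3328854   6.31572683] 58.370182514190674
go [0.6554 0.0961 0.066 ] -33 dr [0.02, -0.01, 1.68] xyz [-0.02, 0.86, 0.15] | at [0.6475 0.0996 0.0675] yaw -22.9 q6 0.37 t 4.2
go [0.663 0.09  0.066] -43 dr [0.02, -0.01, 3.34] xyz [-0.27, 1.81, 0.15] | at [0.6475 0.0996 0.0675] yaw -22.9 q6 0.37 t 4.2
go [0.6695 0.0827 0.066 ] -53 dr [0.01, -0.01, 5.01] xyz [-0.69, 2.69, 0.15] | at [0.6475 0.0996 0.0675] yaw -22.9 q6 0.37 t 4.2
go [0.6747 0.0744 0.066 ] -63 dr [0.01, -0.01, 6.68] xyz [-1.25, 3.49, 0.15] | at [0.6475 0.0996 0.0675] yaw -22.9 q6 0.37 t 4.2
go [0.6755 0.0727 0.066 ] -65 dr [0.01, -0.01, 7.01] xyz [-1.38, 3.63, 0.15] | at [0.6475 0.0996 0.0675] yaw -22.9 q6 0.37 t 4.2
```

send_rows(dr=[[0,0,0.8],[0,0,1.7],[0,0,2.5],[0,0,3.3],[0,0,4.2],[0,0,5],[0,0,5.8],[0,0,6.65]], xyz=[[-0.02,0.49,-0.1],[-0.08,0.97,-0.1],[-0.19,1.45,-0.1],[-0.34,1.92,-0.1],[-0.52,2.37,-0.1],[-0.75,2.8,-0.1],[-1.01,3.21,-0.1],[-1.31,3.6,-0.1]], jaw=[0,0,0,0,0,0,0,0])

```text
time_s: 5.2
eef_pos: [0.6753, 0.073, 0.0675]
eef_rot: [0.001, 0.972, 0.234, 0.0]
wrist_force: [1.3, -1.8, 0.3]
opening: 0.191
grasp_force: 58.7
```

send_rows(dr=[[0,0,0],[0,0,0],[0,0,0],[0,0,0],[0,0,0],[0,0,0],[0,0,0],[0,0,0]], xyz=[[0,0,0],[0,0,0],[0,0,0],[0,0,0],[0,0,-3],[0,0,-7],[0,0,-12],[0,0,-17]], jaw=[0,20,40,60,70,80,90,100])

```text
time_s: 6.2
eef_pos: [0.6741, 0.0741, 0.2384]
eef_rot: [-0.0, 0.972, 0.235, -0.001]
wrist_force: [0.8, 0.4, 0.8]
opening: 0.996
grasp_force: 0.0
```

Run:
```python
from h import *
go([.61,.00,.24],-75)
```

```text
go [0.61 0.   0.24] -75 dr [-0.01, 0.01, 2.04] xyz [-9.09, 3.66, -0.16] | at [0.6741 0.0741 0.2384] yaw -62.8 q6 1.03 t 6.2
```

send_rows(dr=[[0,0,-1.7],[0,0,-3.4],[0,0,-5.1],[0,0,-6.8],[0,0,-8.5],[0,0,-10.2],[0,0,-11.9],[0,0,-13.6]], xyz=[[-2.7,1.2,0],[-5.5,2.5,0],[-8.2,3.8,0],[-10.9,5,0],[-10.9,5,0],[-10.9,5,0],[-10.9,5,0],[-10.9,5,0]], jaw=[100,100,100,100,100,100,100,100])

```text
time_s: 7.2
eef_pos: [0.6002, -0.0201, 0.2371]
eef_rot: [-0.001, 0.58, 0.815, 0.0]
wrist_force: [-0.6, -0.7, -0.5]
opening: 1.002
grasp_force: 0.0
```

Run:
```python
from h import *
snap('wrist','w2.png'); o,p,r=st(); print(p,np.round(o['q'],2),o['dq'][5])
```

```text
[ 0.60019316 -0.02012575  0.23708316] [-0.23  0.25  1.55  0.    1.34 -0.57] 0.2938393987384148
```

View pics/w2.png

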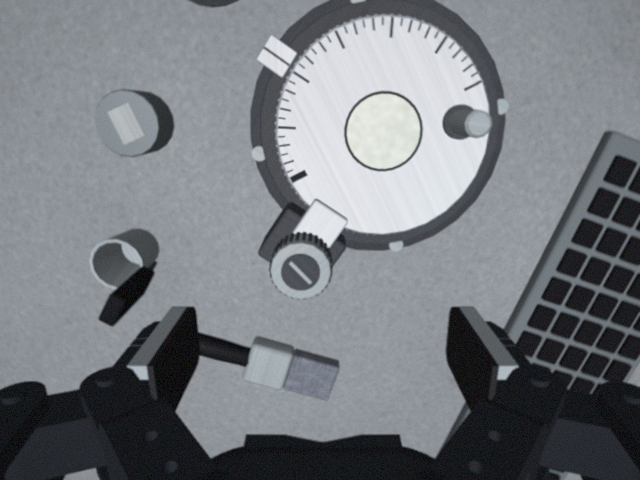

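The zero bar is at (299,176), the 60° line at (296,73)–(309,81), the index line at (266,49)–(293,66) and the screw top at (301,271).

Run:
```python
from h import *
im=cv2.imread('pics/w2.png')
a=cv2.resize(im[30:110,250:350],(400,320),interpolation=cv2.INTER_CUBIC)
b=cv2.resize(im[220:320,250:350],(320,320),interpolation=cv2.INTER_CUBIC)
cv2.imwrite('pics/crop2.png',np.hstack([a,b]))
c=ctrl.calibration('wrist')
n=['mid','bar0','30','60a','60b','180','idxa','idxb','screw','spec','peg']
P=ray(c,[(383.5,131),(299,176),(287,127),(296,73),(309,81),(473,86),(266,49),(293,66),(301,271),(125,123),(478,123)],[.04]*8+[.097,.034,.082]); m=P[0]
for k,q in zip(n,P):
    d=q-m; print(k,q.round(4),'r',np.hypot(*d[:2]).round(4),'brg',np.degrees(np.arctan2(d[1],d[0])).round(1)%360)
```

```text
mid [0.6237 0.0499 0.04  ] r 0.0 brg 0.0
bar0 [ 0.5758 -0.0023  0.04  ] r 0.0708 brg 227.5
30 [0.556  0.0289 0.04  ] r 0.0708 brg 197.2
60a [0.5504 0.0665 0.04  ] r 0.0752 brg 167.2
60b [0.5608 0.0645 0.04  ] r 0.0645 brg 166.9
180 [0.6725 0.1008 0.04  ] r 0.0706 brg 46.2
idxa [0.5255 0.0746 0.04  ] r 0.1012 brg 165.9
idxb [0.5469 0.0702 0.04  ] r 0.0795 brg 165.2
screw [ 0.5973 -0.0524  0.097 ] r 0.1056 brg 255.5
spec [ 0.4401 -0.0088  0.034 ] r 0.1928 brg 197.7
peg [0.6724 0.0749 0.082 ] r 0.0547 brg 27.2
```

View pics/crop2.png

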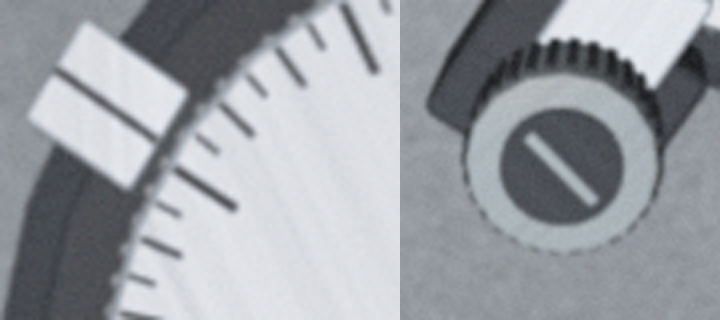

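The scale now reads about 61°, inside the tolerance. Next I'll wind the wrist back and set over the screw.

Run:
```python
from h import *
go([.597,-.053,.15],90)
```

```text
go [ 0.597 -0.053  0.15 ] 90 dr [0.0, -0.01, -11.74] xyz [-3.0, -1.4, 8.71] | at [ 0.6002 -0.0201  0.2371] yaw 19.6 q6 -0.57 t 7.2
```

send_rows(dr=[[0,0,-1.7],[0,0,-3.4],[0,0,-5.1],[0,0,-6.8],[0,0,-8.5],[0,0,-10.2],[0,0,-11.7],[0,0,-11.7]], xyz=[[-1,-0.4,1],[-2,-0.8,3],[-3,-1.4,5],[-3,-1.4,7],[-3,-1.4,8.7],[-3,-1.4,8.7],[-3,-1.4,8.7],[-3,-1.4,8.7]], jaw=[100,100,100,100,100,100,100,100])

```text
time_s: 8.25
eef_pos: [0.5967, -0.0532, 0.1501]
eef_rot: [-0.0, 0.011, 1.0, 0.0]
wrist_force: [0.3, 0.2, -0.6]
opening: 1.0
grasp_force: 0.0
```

Run:
```python
from h import *
go([.597,-.053,.084],150); print(st()[0]['q'])
```

```text
go [ 0.597 -0.053  0.084] 150 dr [0.01, -0.0, -10.2] xyz [-0.03, 0.01, 6.61] | at [ 0.5967 -0.0532  0.1501] yaw 88.8 q6 -1.84 t 8.2
[-2.86901147e-01  3.38463428e-01  1.62693881e+00  2.84241324e-04
  1.17685785e+00 -1.83679406e+00]
```

send_rows(dr=[[0,0,-1.7],[0,0,-3.4],[0,0,-5.1],[0,0,-6.8],[0,0,-8.5],[0,0,-10.2],[0,0,-10.2],[0,0,-10.2]], xyz=[[0,0,0.5],[0,0,1.5],[0,0,2.5],[0,0,3.5],[0,0,4.5],[0,0,5.5],[0,0,6.6],[0,0,6.6]], jaw=[100,100,100,100,100,100,90,80])

```text
time_s: 9.25
eef_pos: [0.5961, -0.0532, 0.0832]
eef_rot: [-0.001, -0.499, 0.867, 0.001]
wrist_force: [0.1, -0.1, -0.3]
opening: 0.801
grasp_force: 0.0
```

send_rows(dr=[[0,0,0],[0,0,0],[0,0,0],[0,0,0],[0,0,0],[0,0,0],[0,0,0],[0,0,0]], xyz=[[0,0,0],[0,0,0],[0,0,0],[0,0,0],[0,0,0],[0,0,0],[0,0,0],[0,0,0]], jaw=[70,60,50,40,30,30,30,30])

```text
time_s: 10.25
eef_pos: [0.5972, -0.0537, 0.085]
eef_rot: [0.0, -0.501, 0.865, -0.0]
wrist_force: [-3.2, -0.5, 4.9]
opening: 0.477
grasp_force: 60.2
```

Run:
```python
from h import *
go([.597,-.053,.084],150); o=st()[0];print(o['torque'],o['wrist_force'],o['opening'],o['grasp_force'])
```

```text
go [ 0.597 -0.053  0.084] 150 dr [-0.01, 0.0, 0.03] xyz [-0.05, 0.05, 0.1] | at [ 0.5972 -0.0537  0.085 ] yaw 150.2 q6 -2.91 t 10.2
[ 0.08784705  0.36062693 -0.03205372] [-3.21928409 -0.49903115  4.92694912] 0.47673357367799135 60.17756938934326
```

send_rows(dr=[[0,0,1.2],[0,0,2.4],[0,0,3.6],[0,0,4.8],[0,0,6],[0,0,7.2],[0,0,8.4],[0,0,9.6]], xyz=[[0,0,0],[0,0,0],[0,0,0],[0,0,0],[0,0,0],[0,0,0],[0,0,0],[0,0,0]], jaw=[30,30,30,30,30,30,30,30])

```text
time_s: 11.25
eef_pos: [0.5979, -0.0548, 0.085]
eef_rot: [0.001, -0.02, 1.0, -0.001]
wrist_force: [0.3, -4.8, 3.0]
opening: 0.476
grasp_force: 60.0
```

Run:
```python
from h import *
go([.597,-.053,.084],90); o=st()[0];print(o['torque'],o['wrist_force'],o['opening'],o['grasp_force'],o['joint_efforts'][5])
```

```text
go [ 0.597 -0.053  0.084] 90 dr [-0.02, 0.02, 0.39] xyz [0.09, 0.18, 0.1] | at [ 0.5979 -0.0548  0.085 ] yaw 92.3 q6 -1.9 t 11.2
[-0.68070008 -0.05943354  0.05569407] [ 0.32978815 -4.83441914  2.98350994] 0.47580525505912746 60.03603458404541 -1.2574353441596031
```

send_rows(dr=[[0,0,1.2],[0,0,2.4],[0,0,3.6],[0,0,4.8],[0,0,6],[0,0,7.2],[0,0,8.4],[0,0,9.6]], xyz=[[0,0,0],[0,0,0],[0,0,0],[0,0,0],[0,0,0],[0,0,0],[0,0,0],[0,0,0]], jaw=[30,30,30,30,30,30,30,30])

```text
time_s: 12.25
eef_pos: [0.5973, -0.056, 0.085]
eef_rot: [0.001, 0.464, 0.886, -0.001]
wrist_force: [-3.2, -7.7, 3.6]
opening: 0.476
grasp_force: 60.1
```

Run:
```python
from h import *
go([.597,-.053,.084],40); o=st()[0];print(o['torque'],o['wrist_force'],o['opening'],o['grasp_force'],o['joint_efforts'][5])
```

```text
go [ 0.597 -0.053  0.084] 40 dr [-0.02, 0.03, -0.88] xyz [0.26, 0.14, 0.1] | at [ 0.5973 -0.056   0.085 ] yaw 34.7 q6 -0.89 t 12.2
[-1.32843704  0.45600315  0.0752048 ] [-3.1931581  -7.71908601  3.62046332] 0.4756475312281348 60.06701052188873 -1.2523798272013664
```

send_rows(dr=[[0,0,1.2],[0,0,2.4],[0,0,3.6],[0,0,4.8],[0,0,6],[0,0,7.2],[0,0,8.4],[0,0,9.6]], xyz=[[0,0,0],[0,0,0],[0,0,0],[0,0,0],[0,0,0],[0,0,0],[0,0,0],[0,0,0]], jaw=[30,30,30,30,30,30,30,30])

```text
time_s: 13.25
eef_pos: [0.5961, -0.0561, 0.0849]
eef_rot: [0.001, 0.833, 0.553, -0.002]
wrist_force: [-8.1, -9.6, 8.8]
opening: 0.478
grasp_force: 60.4
```

Run:
```python
from h import *
go([.597,-.053,.084],-20); o=st()[0];print(o['torque'],o['wrist_force'],o['opening'],o['grasp_force'],o['joint_efforts'][5])
```

```text
go [ 0.597 -0.053  0.084] -20 dr [-0.01, 0.04, -0.48] xyz [0.32, -0.03, 0.09] | at [ 0.5961 -0.0561  0.0849] yaw -22.9 q6 0.11 t 13.2
[-1.39900445  1.38181815  0.09451065] [-8.13542562 -9.62671566  8.82111356] 0.47752279503307543 60.390071868896484 -1.2572061270475388
```

send_rows(dr=[[0,0,0],[0,0,0],[0,0,0],[0,0,0],[0,0,0],[0,0,0],[0,0,0],[0,0,0]], xyz=[[-0.1,0,0],[-0.2,0,-0.1],[-0.3,0,-0.1],[-0.3,0,-0.1],[-0.3,0,-0.1],[-0.3,0,-0.1],[-0.3,0,-0.1],[-0.3,0,-0.1]], jaw=[30,30,30,30,30,30,30,30])

```text
time_s: 14.25
eef_pos: [0.5958, -0.0563, 0.0851]
eef_rot: [-0.0, 0.832, 0.555, -0.0]
wrist_force: [1.4, -1.6, -3.2]
opening: 0.476
grasp_force: 60.9
```

```bash
cat > t.py <<'E'
from h import *
o,p,r=st();print(p.round(4),'yaw',np.degrees(np.arctan2(*r.as_matrix()[[1,0],1])).round(2),np.round(o['torque'],3),np.round(o['wrist_force'],1),round(o['opening'],3),o['grasp_force'],round(o['q'][5],3))
E
python3 t.py
```

```text
[ 0.5958 -0.0563  0.0851] yaw -22.63 [-0.357 -0.207  0.033] [ 1.4 -1.6 -3.2] 0.476 60.924843549728394 0.103
```

send_rows(dr=[[0,0,0.3],[0,0,0.6],[0,0,0.9],[0,0,1.2],[0,0,1.5],[0,0,1.8],[0,0,2],[0,0,2]], xyz=[[0,0,0],[0,0,0],[0,0,0],[0,0,0],[0,0,0],[0,0,0],[0,0,0],[0,0,0]], jaw=[30,30,30,30,30,30,30,30])

```text
time_s: 15.25
eef_pos: [0.5955, -0.0562, 0.0851]
eef_rot: [-0.0, 0.886, 0.464, -0.0]
wrist_force: [-0.3, -0.9, -6.1]
opening: 0.47
grasp_force: 61.0
```

```bash
python3 t.py
```

```text
[ 0.5955 -0.0562  0.0851] yaw -34.65 [-0.138 -0.021  0.083] [-0.3 -0.9 -6.1] 0.47 60.99651575088501 0.312
```

send_rows(dr=[[0,0,0.3],[0,0,0.6],[0,0,0.9],[0,0,1.2],[0,0,1.5],[0,0,1.8],[0,0,2],[0,0,2]], xyz=[[0,0,0],[0,0,0],[0,0,0],[0,0,0],[0,0,0],[0,0,0],[0,0,0],[0,0,0]], jaw=[30,30,30,30,30,30,30,30])

```text
time_s: 16.25
eef_pos: [0.5954, -0.0561, 0.0851]
eef_rot: [-0.0, 0.929, 0.369, -0.0]
wrist_force: [-4.4, 2.7, -3.9]
opening: 0.475
grasp_force: 61.1
```

```bash
python3 t.py
```

```text
[ 0.5954 -0.0561  0.0851] yaw -46.64 [0.322 0.715 0.068] [-4.4  2.7 -3.9] 0.475 61.08664512634277 0.522
```

send_rows(dr=[[0,0,0.3],[0,0,0.6],[0,0,0.9],[0,0,1.2],[0,0,1.5],[0,0,1.8],[0,0,2],[0,0,2]], xyz=[[0,0,0],[0,0,0],[0,0,0],[0,0,0],[0,0,0],[0,0,0],[0,0,0],[0,0,0]], jaw=[30,30,30,30,30,30,30,30])

```text
time_s: 17.25
eef_pos: [0.5952, -0.0558, 0.0851]
eef_rot: [-0.001, 0.963, 0.27, -0.001]
wrist_force: [-6.4, 3.2, -2.9]
opening: 0.477
grasp_force: 61.1
```

```bash
python3 t.py
```

```text
[ 0.5952 -0.0558  0.0851] yaw -58.69 [0.523 0.88  0.02 ] [-6.4  3.2 -2.9] 0.477 61.100526452064514 0.732
```

send_rows(dr=[[0,0,0.3],[0,0,0.6],[0,0,0.9],[0,0,1.2],[0,0,1.5],[0,0,1.8],[0,0,2],[0,0,2]], xyz=[[0,0,0],[0,0,0],[0,0,0],[0,0,0],[0,0,0],[0,0,0],[0,0,0],[0,0,0]], jaw=[30,30,30,30,30,30,30,30])

```text
time_s: 18.25
eef_pos: [0.5951, -0.0556, 0.0851]
eef_rot: [-0.001, 0.986, 0.168, -0.001]
wrist_force: [-5.6, 2.8, -2.2]
opening: 0.474
grasp_force: 61.1
```

```bash
python3 t.py
```

```text
[ 0.5951 -0.0556  0.0851] yaw -70.68 [0.644 0.915 0.051] [-5.6  2.8 -2.2] 0.474 61.09869360923767 0.941
```

send_rows(dr=[[0,0,0.3],[0,0,0.6],[0,0,0.9],[0,0,1.2],[0,0,1.5],[0,0,1.8],[0,0,2],[0,0,2]], xyz=[[0,0,0],[0,0,0],[0,0,0],[0,0,0],[0,0,0],[0,0,0],[0,0,0],[0,0,0]], jaw=[30,30,30,30,30,30,30,30])

```text
time_s: 19.25
eef_pos: [0.5951, -0.0553, 0.0851]
eef_rot: [-0.001, 0.998, 0.064, -0.001]
wrist_force: [-5.7, 4.8, -2.0]
opening: 0.467
grasp_force: 61.1
```

```bash
python3 t.py
```

```text
[ 0.5951 -0.0553  0.0851] yaw -82.68 [0.844 0.982 0.07 ] [-5.7  4.8 -2. ] 0.467 61.08221232891083 1.151
```

send_rows(dr=[[0,0,0.3],[0,0,0.6],[0,0,0.9],[0,0,1.2],[0,0,1.5],[0,0,1.8],[0,0,2],[0,0,2]], xyz=[[0,0,0],[0,0,0],[0,0,0],[0,0,0],[0,0,0],[0,0,0],[0,0,0],[0,0,0]], jaw=[30,30,30,30,30,30,30,30])

```text
time_s: 20.25
eef_pos: [0.5951, -0.055, 0.0851]
eef_rot: [-0.001, 0.999, -0.041, -0.001]
wrist_force: [-6.1, 5.7, -0.3]
opening: 0.475
grasp_force: 61.1
```

```bash
python3 t.py
```

```text
[ 0.5951 -0.055   0.0851] yaw -94.68 [1.017 0.937 0.063] [-6.1  5.7 -0.3] 0.475 61.06604039669037 1.36
```

send_rows(dr=[[0,0,0.3],[0,0,0.6],[0,0,0.9],[0,0,1.2],[0,0,1.5],[0,0,1.8],[0,0,2],[0,0,2]], xyz=[[0,0,0],[0,0,0],[0,0,0],[0,0,0],[0,0,0],[0,0,0],[0,0,0],[0,0,0]], jaw=[30,30,30,30,30,30,30,30])

```text
time_s: 21.25
eef_pos: [0.5951, -0.0547, 0.0851]
eef_rot: [-0.001, 0.989, -0.145, -0.001]
wrist_force: [-5.2, 8.0, -0.8]
opening: 0.474
grasp_force: 61.1
```

```bash
python3 t.py
```

```text
[ 0.5951 -0.0547  0.0851] yaw -106.68 [1.189 0.867 0.034] [-5.2  8.  -0.8] 0.474 61.050957441329956 1.57
```

send_rows(dr=[[0,0,0.3],[0,0,0.6],[0,0,0.9],[0,0,1.2],[0,0,1.5],[0,0,1.8],[0,0,2],[0,0,2]], xyz=[[0,0,0],[0,0,0],[0,0,0],[0,0,0],[0,0,0],[0,0,0],[0,0,0],[0,0,0]], jaw=[30,30,30,30,30,30,30,30])

```text
time_s: 22.25
eef_pos: [0.5952, -0.0545, 0.0851]
eef_rot: [-0.001, 0.969, -0.248, -0.001]
wrist_force: [-5.3, 8.5, -1.2]
opening: 0.475
grasp_force: 61.0
```

```bash
python3 t.py
```

```text
[ 0.5952 -0.0545  0.0851] yaw -118.68 [1.32  0.829 0.083] [-5.3  8.5 -1.2] 0.475 61.036752462387085 1.779
```

send_rows(dr=[[0,0,0.3],[0,0,0.6],[0,0,0.9],[0,0,1.2],[0,0,1.5],[0,0,1.8],[0,0,2],[0,0,2]], xyz=[[0,0,0],[0,0,0],[0,0,0],[0,0,0],[0,0,0],[0,0,0],[0,0,0],[0,0,0]], jaw=[30,30,30,30,30,30,30,30])

```text
time_s: 23.25
eef_pos: [0.5954, -0.0542, 0.0851]
eef_rot: [-0.001, 0.938, -0.347, -0.001]
wrist_force: [-4.6, 8.9, -2.1]
opening: 0.476
grasp_force: 61.0
```

```bash
python3 t.py
```

```text
[ 0.5954 -0.0542  0.0851] yaw -130.67 [1.475 0.66  0.082] [-4.6  8.9 -2.1] 0.476 60.96730291843414 1.989
```

send_rows(dr=[[0,0,0.2],[0,0,0.4],[0,0,0.6],[0,0,0.8],[0,0,1],[0,0,1.2],[0,0,1.4],[0,0,1.4]], xyz=[[0,0,0],[0,0,0],[0,0,0],[0,0,0],[0,0,0],[0,0,0],[0,0,0],[0,0,0]], jaw=[30,30,30,30,30,30,30,30])

```text
time_s: 24.25
eef_pos: [0.5955, -0.0541, 0.0851]
eef_rot: [-0.001, 0.91, -0.415, -0.001]
wrist_force: [-4.2, 9.6, -2.4]
opening: 0.475
grasp_force: 60.9
```

```bash
python3 t.py
```

```text
[ 0.5955 -0.0541  0.0851] yaw -139.05 [1.567 0.583 0.219] [-4.2  9.6 -2.4] 0.475 60.90733051300049 2.135
```

The torque jumped from 0.08 to 0.22 N m after 5.05 rad of turn, so the screw is seated. I'll release and go to the specimen.

send_rows(dr=[[0,0,0],[0,0,0],[0,0,0],[0,0,0],[0,0,0],[0,0,0],[0,0,0],[0,0,0]], xyz=[[0,0,0],[0,0,0],[0,0,0],[0,0,0],[0,0,-3],[0,0,-8],[0,0,-13],[0,0,-17]], jaw=[50,70,90,100,100,100,100,100])

```text
time_s: 25.25
eef_pos: [0.5963, -0.0566, 0.2579]
eef_rot: [-0.0, 0.91, -0.415, 0.001]
wrist_force: [0.5, 0.4, -0.7]
opening: 1.005
grasp_force: 0.0
```

Run:
```python
from h import *
go([.47,0,.27],-59)
```

```text
go [0.47 0.   0.27] -59 dr [0.0, -0.02, -13.34] xyz [-12.55, 5.83, -1.25] | at [ 0.5963 -0.0566  0.2579] yaw -139.1 q6 2.13 t 25.2
```

send_rows(dr=[[0,0,-1.7],[0,0,-3.4],[0,0,-5.1],[0,0,-6.8],[0,0,-8.5],[0,0,-10.2],[0,0,-11.9],[0,0,-13.3]], xyz=[[-2.5,1.2,-0.3],[-5,2.4,-0.6],[-7.5,3.6,-1],[-10,4.7,-1.2],[-12.5,5.8,-1.2],[-12.5,5.8,-1.2],[-12.5,5.8,-1.2],[-12.5,5.8,-1.2]], jaw=[100,100,100,100,100,100,100,100])

```text
time_s: 26.25
eef_pos: [0.4701, -0.0001, 0.2676]
eef_rot: [0.0, 0.964, 0.268, 0.0]
wrist_force: [0.2, 0.5, -0.5]
opening: 1.001
grasp_force: 0.0
```

send_rows(dr=[[0,0,0],[0,0,0],[0,0,0],[0,0,0],[0,0,0],[0,0,0],[0,0,0],[0,0,0]], xyz=[[0,0,0],[0,0,0],[0,0,0],[0,0,0],[0,0,0],[0,0,0],[0,0,0],[0,0,0]], jaw=[100,100,100,100,100,100,100,100])

```text
time_s: 27.25
eef_pos: [0.4701, -0.0, 0.2673]
eef_rot: [0.0, 0.964, 0.265, 0.0]
wrist_force: [0.1, 0.1, 0.0]
opening: 1.0
grasp_force: 0.0
```

Run:
```python
from h import *
snap('wrist','w3.png'); print(st()[1])
```

```text
[4.70078180e-01 3.63386875e-06 2.67285036e-01]
```

View pics/w3.png

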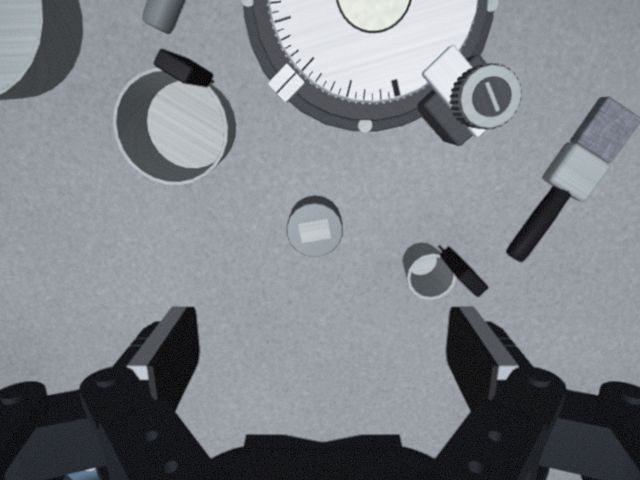

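The specimen top is at (315,229), the medium cup rim at (175,126) with its handle top near (172,66), and the smallest rim at (431,276).

Run:
```python
from h import *
c=ctrl.calibration('wrist')
for k,u,v,z in [('spec',315,229,.034),('specL',287,229,.034),('specR',343,229,.034),('med',175,126,.054),('medL',113,126,.054),('medR',236,126,.054),('sst',431,276.5,.046),('mhandle',170,64,.109),('shandle',472,282,.101),('scaleidx',296,82,.04),('bar0',396,86,.04),('mid',373,-6,.04)]:
    print(k,ray(c,[(u,v)],[z])[0].round(4))
p=ray(c,[(315,229)],[.034])[0]
go([p[0],p[1],.12],-59); go([p[0],p[1],.026],-59)
```

```text
spec [ 0.4422 -0.0073  0.034 ]
specL [0.4297 0.0136 0.034 ]
specR [ 0.4547 -0.0283  0.034 ]
med [0.4634 0.13   0.054 ]
medL [0.4389 0.1717 0.054 ]
medR [0.4874 0.0893 0.054 ]
sst [ 0.4599 -0.1147  0.046 ]
mhandle [0.5073 0.134  0.109 ]
shandle [ 0.4835 -0.1188  0.101 ]
scaleidx [0.539  0.0666 0.04  ]
bar0 [ 0.5764 -0.0021  0.04  ]
mid [0.6221 0.0484 0.04  ]
go [ 0.4422 -0.0073  0.12  ] -59 dr [-0.0, 0.0, -0.04] xyz [-2.77, -0.79, 14.73] | at [0.4701 0.     0.2673] yaw -59.2 q6 0.78 t 27.3
go [ 0.4422 -0.0073  0.026 ] -59 dr [-0.0, 0.0, -0.04] xyz [-2.77, -0.79, 24.13] | at [0.4701 0.     0.2673] yaw -59.2 q6 0.78 t 27.3
```

send_rows(dr=[[0,0,0],[0,0,0],[0,0,0],[0,0,0],[0,0,0],[0,0,0],[0,0,0],[0,0,0]], xyz=[[-2.8,-0.8,4],[-2.8,-0.8,9],[-2.8,-0.8,14],[-2.8,-0.8,18],[-2.8,-0.8,21],[-2.8,-0.8,23],[-2.8,-0.8,23.7],[-2.8,-0.8,23.7]], jaw=[100,100,100,100,100,100,100,100])

```text
time_s: 28.3
eef_pos: [0.442, -0.0074, 0.0303]
eef_rot: [-0.0, 0.964, 0.265, -0.0]
wrist_force: [0.7, -0.7, 0.5]
opening: 0.998
grasp_force: 0.0
```

send_rows(dr=[[0,0,0],[0,0,0],[0,0,0],[0,0,0],[0,0,0],[0,0,0],[0,0,0],[0,0,0]], xyz=[[0,0,0],[0,0,0],[0,0,0],[0,0,0],[0,0,0],[0,0,0],[0,0,0],[0,0,0]], jaw=[80,65,50,40,40,40,40,40])

```text
time_s: 29.3
eef_pos: [0.4427, -0.0076, 0.0315]
eef_rot: [0.0, 0.964, 0.265, 0.001]
wrist_force: [-3.9, 0.5, 9.2]
opening: 0.566
grasp_force: 60.7
```

```bash
python3 t.py
python3 - <<'E'
from h import *
go([.624,.0495,.2],-63)
E
```

```text
[ 0.4427 -0.0076  0.0315] yaw -59.23 [0.1   0.43  0.047] [-3.9  0.5  9.2] 0.566 60.71624994277954 0.747
go [0.624  0.0495 0.2   ] -63 dr [0.01, -0.01, 0.63] xyz [18.52, 4.39, -16.83] | at [ 0.4427 -0.0076  0.0315] yaw -59.2 q6 0.75 t 29.3
```

send_rows(dr=[[0,0,0],[0,0,0],[0,0,0.6],[0,0,0.6],[0,0,0.6],[0,0,0.6],[0,0,0.6],[0,0,0.6]], xyz=[[0,0,-4],[0,0,-9],[4,1,-13],[8,2,-13],[12.5,3,-13],[16,3.8,-13],[18.4,4.4,-13],[18.4,4.4,-13]], jaw=[40,40,40,40,40,40,40,40])

```text
time_s: 30.3
eef_pos: [0.6234, 0.0493, 0.1601]
eef_rot: [0.0, 0.972, 0.235, 0.0]
wrist_force: [-0.7, -0.1, -2.0]
opening: 0.566
grasp_force: 62.8
```

```bash
python3 t.py
python3 - <<'E'
from h import *
go([.623,.048,.0735],-63)
E
```

```text
[0.6234 0.0493 0.1601] yaw -62.78 [-0.035  0.027 -0.033] [-0.7 -0.1 -2. ] 0.566 62.78292775154114 0.985
go [0.623  0.048  0.0735] -63 dr [0.0, -0.0, 0.04] xyz [-0.1, 0.1, 8.66] | at [0.6234 0.0493 0.1601] yaw -62.8 q6 0.99 t 30.3
```

send_rows(dr=[[0,0,0],[0,0,0],[0,0,0],[0,0,0],[0,0,0],[0,0,0],[0,0,0],[0,0,0]], xyz=[[-0.1,0.1,2],[-0.1,0.1,4],[-0.1,0.1,6],[-0.1,0.1,7.5],[-0.1,0.1,8.2],[-0.1,0.1,8.6],[-0.1,0.1,8.7],[-0.1,0.1,8.8]], jaw=[40,40,40,40,40,40,40,40])

```text
time_s: 31.3
eef_pos: [0.6226, 0.0475, 0.0729]
eef_rot: [0.0, 0.972, 0.235, 0.001]
wrist_force: [-0.2, 0.1, -0.9]
opening: 0.563
grasp_force: 62.8
```

```bash
python3 t.py
```

```text
[0.6226 0.0475 0.0729] yaw -62.83 [ 0.059 -0.014  0.017] [-0.2  0.1 -0.9] 0.563 62.78386831283569 0.983
```

send_rows(dr=[[0,0,0],[0,0,0],[0,0,0],[0,0,0],[0,0,0],[0,0,0],[0,0,0],[0,0,0]], xyz=[[0,0,0.05],[0,0,0.1],[0,0,0.15],[0,0,0.15],[0,0,0.15],[0,0,0.15],[0,0,0.15],[0,0,0.15]], jaw=[40,40,40,60,65,70,80,85])

```text
time_s: 32.3
eef_pos: [0.6221, 0.0475, 0.0708]
eef_rot: [0.0, 0.972, 0.235, 0.0]
wrist_force: [0.4, -0.1, 0.2]
opening: 0.852
grasp_force: 0.0
```

send_rows(dr=[[0,0,0],[0,0,0],[0,0,0],[0,0,0],[0,0,0],[0,0,0],[0,0,0],[0,0,0]], xyz=[[0,0,-1],[0,0,-3],[0,0,-6],[0,0,-10],[0,0,-14],[0,0,-17.5],[0,0,-17.5],[0,0,-17.5]], jaw=[85,85,85,85,85,85,85,85])

```text
time_s: 33.3
eef_pos: [0.6219, 0.0476, 0.2464]
eef_rot: [0.0, 0.972, 0.235, 0.0]
wrist_force: [1.2, -0.2, 0.0]
opening: 0.847
grasp_force: 0.0
```

Run:
```python
from h import *
snap('wrist','w4.png'); print(st()[1])
go([.50,.10,.25],-20)
```

```text
[0.62149658 0.04760699 0.24528877]
go [0.5  0.1  0.25] -20 dr [-0.01, 0.01, -7.14] xyz [-8.42, -10.21, -0.46] | at [0.6215 0.0476 0.2453] yaw -62.8 q6 0.98 t 33.4
```

View pics/w4.png

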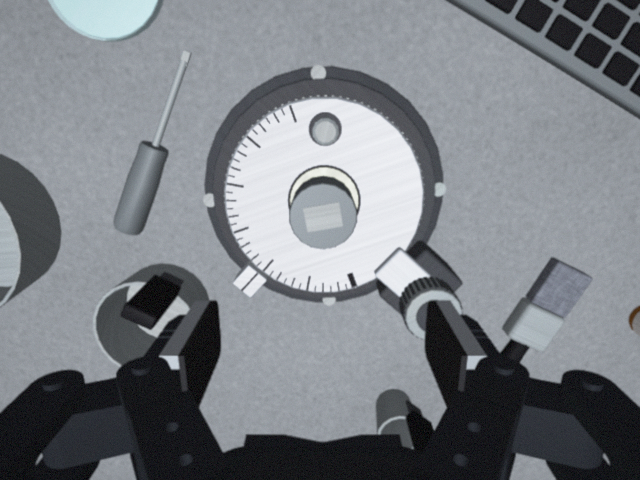

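The specimen stands upright on the spot, with its top at (323,215). The zero bar is at (351,280) and the 60° line is next to the index at about (265,265).

Run:
```python
from h import *
c=ctrl.calibration('wrist')
for k,u,v,z in [('spec',323,215,.074),('plate',324,196.5,.04),('bar0',351,280,.04),('screw',432,306,.097),('m180',293,114,.04)]:
    print(k,ray(c,[(u,v)],[z])[0].round(4))
m=[.6225,.0485]
for k in('bar0',):
    q=ray(c,[(351,280)],[.04])[0][:2]-m; print(np.degrees(np.arctan2(q[1],q[0]))%360-165.3)
# project cup handles/rims for later use
im=cv2.imread('pics/w4.png')
t,ct=snap('top','t2.png')
a=t[250:325,160:400]; cv2.imwrite('pics/crop3.png',cv2.cvtColor(cv2.resize(a,(800,250),interpolation=cv2.INTER_CUBIC),cv2.COLOR_RGB2BGR))
```

```text
spec [0.6211 0.0487 0.074 ]
plate [0.6272 0.0509 0.04  ]
bar0 [ 0.5745 -0.0014  0.04  ]
screw [ 0.6026 -0.047   0.097 ]
m180 [0.6723 0.1    0.04  ]
60.819667540416134
```

View pics/crop3.png

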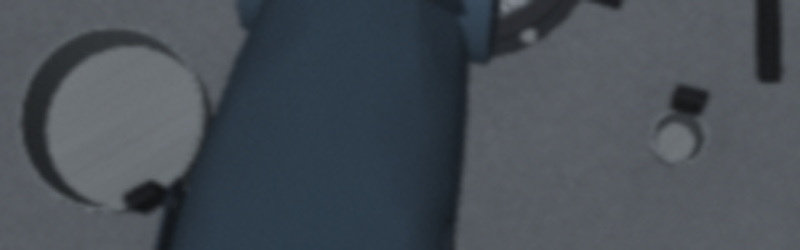

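Specimen is about 2 mm off centre and the scale reads about 61°. Next are the cups, so I'll go look at the medium and largest.

Run:
```python
from h import *
go([.46,.21,.30],5)
```

```text
go [0.46 0.21 0.3 ] 5 dr [-0.02, 0.01, -11.31] xyz [-6.95, -21.82, -5.49] | at [0.6213 0.0476 0.2448] yaw -62.8 q6 0.98 t 33.4
```

send_rows(dr=[[0,0,-1.6],[0,0,-3.2],[0,0,-4.8],[0,0,-6.4],[0,0,-8],[0,0,-9.6],[0,0,-11.3],[0,0,-11.3]], xyz=[[-1.2,-3.6,-2],[-2.3,-7.3,-4],[-3.5,-11,-5.5],[-4.7,-14.6,-5.5],[-5.8,-18.2,-5.5],[-7,-21.8,-5.5],[-7,-21.8,-5.5],[-7,-21.8,-5.5]], jaw=[85,85,85,85,85,85,85,85])

```text
time_s: 34.4
eef_pos: [0.4596, 0.2097, 0.2999]
eef_rot: [-0.0, 0.676, 0.737, -0.001]
wrist_force: [0.1, 0.1, -0.0]
opening: 0.854
grasp_force: 0.0
```

Run:
```python
from h import *
snap('wrist','w5.png'); print(st()[1],st()[0]['dq'])
```

```text
[0.45994482 0.20946326 0.29999501] [-0.01071009  0.00361491 -0.00444399  0.00093243  0.00150134  0.0138325 ]
```

View pics/w5.png

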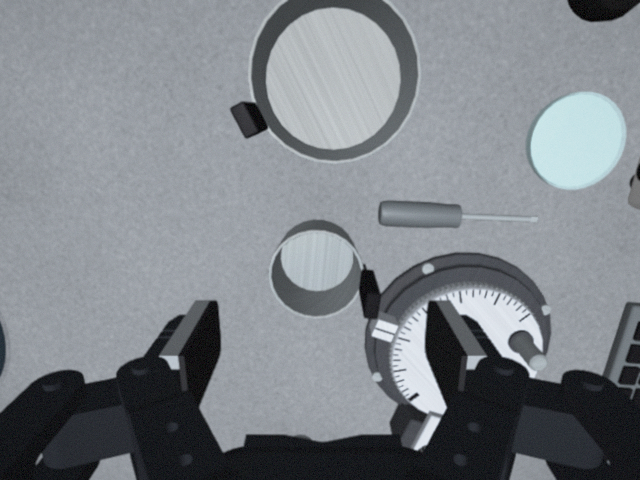

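The medium rim spans x 270–362 and y 230–318, with its handle at (361–381, 264–318). The largest rim spans x 249–419 and y −8–161, with its handle near (248,120). I'll fit the handle bearings from silhouettes.

```bash
cat >> h.py <<'E'
def fit(im,c,p0,rr,h,rc,b0):
    "refine cup centre/bearing: handle box silhouette (dark) and rim points"
    from scipy.optimize import minimize
    g=im.max(2); H=[]
    dark=(g<50).astype(np.uint8)
    u0=proj(c,[[p0[0]+rc*np.cos(b0),p0[1]+rc*np.sin(b0),h+.025]])[0]
    win=np.zeros_like(dark); cv2.circle(win,tuple(int(v) for v in u0),45,1,-1)
    def mask(x):
        e=np.array([np.cos(x[2]),np.sin(x[2])]);t=np.array([-e[1],e[0]]);P=[]
        for r in(rc-.006,rc+.006):
            for s in(-.012,.012):
                for z in(h,h+.055): P.append([*(np.array(x[:2])+r*e+s*t),z])
        m=np.zeros_like(dark); cv2.fillConvexPoly(m,cv2.convexHull(proj(c,P).astype(np.float32)).astype(np.int32),1); return m
    def cost(x):
        m=mask(x); return 1-(m&dark&win).sum()/((m|dark)&win).sum()
    best=min(((cost([p0[0],p0[1],b]),b) for b in b0+np.radians(np.arange(-40,41,2))))
    r=minimize(lambda x:cost(x)+2000*((x[0]-p0[0])**2+(x[1]-p0[1])**2),[*p0,best[1]],method='Nelder-Mead',options=dict(initial_simplex=[[*p0,best[1]],[p0[0]+.004,p0[1],best[1]],[p0[0],p0[1]+.004,best[1]],[*p0,best[1]+.08]]))
    x=r.x; return x,cost(x),np.r_[x[0]+rc*np.cos(x[2]),x[1]+rc*np.sin(x[2])]
E
python3 - <<'E'
from h import *
c=ctrl.calibration('wrist'); im=cv2.imread('pics/w5.png')
m=ray(c,[(316,274)],[.054])[0]; L=ray(c,[(334,76.5)],[.062])[0]
print(m,L, ray(c,[(270,274),(362,274)],[.054]*2)[:,0], ray(c,[(249,76),(419,76)],[.062]*2)[:,0])
x,co,h=fit(im,c,m[:2],0,.054,.047,np.radians(5)); print('med',x[:2],np.degrees(x[2]),co,h)
xl,co,hl=fit(im,c,L[:2],0,.062,.072,np.radians(200)); print('lar',xl[:2],np.degrees(xl[2]),co,hl)
b=round(np.degrees(x[2])); go([h[0],h[1],.15],b); go([h[0],h[1],.085],b)
E
```

```text
[0.46007795 0.13486688 0.054     ] [0.4610715  0.30844955 0.062     ] [0.41730822 0.50281782] [0.39315623 0.52890621]
med [0.46007795 0.13486688] -1.0000000000000007 0.2455089820359282 [0.50707079 0.13404661]
lar [0.46177082 0.30912112] 212.7442515265695 0.6056910569105691 [0.40121211 0.27017703]
go [0.5071 0.134  0.15  ] -1 dr [-0.01, 0.0, 0.96] xyz [-7.9, 4.09, 15.0] | at [0.4599 0.2095 0.3   ] yaw 4.8 q6 0.11 t 34.5
go [0.5071 0.134  0.085 ] -1 dr [-0.01, 0.0, 0.96] xyz [-7.9, 4.1, 21.5] | at [0.4599 0.2095 0.3   ] yaw 4.8 q6 0.11 t 34.5
```

send_rows(dr=[[0,0,0.4],[0,0,0.8],[0,0,0.9],[0,0,0.9],[0,0,0.9],[0,0,0.9],[0,0,0.9],[0,0,0.9]], xyz=[[-4,2,4],[-7.9,4.1,8],[-7.9,4.1,12],[-7.9,4.1,15.5],[-7.9,4.1,18.5],[-7.9,4.1,20.5],[-7.9,4.1,21.5],[-7.9,4.1,21.5]], jaw=[70,60,60,60,60,60,60,60])

```text
time_s: 35.45
eef_pos: [0.5077, 0.1341, 0.0851]
eef_rot: [-0.001, 0.71, 0.704, -0.001]
wrist_force: [-0.8, -0.5, -0.2]
opening: 0.6
grasp_force: 0.0
```

send_rows(dr=[[0,0,0],[0,0,0],[0,0,0],[0,0,0],[0,0,0],[0,0,0],[0,0,0],[0,0,0]], xyz=[[0,0,0],[0,0,0],[0,0,0],[0,0,0],[0,0,0],[0,0,0],[0,0,0],[0,0,0]], jaw=[45,35,25,15,5,0,0,0])

```text
time_s: 36.45
eef_pos: [0.5076, 0.1344, 0.0862]
eef_rot: [-0.0, 0.71, 0.704, -0.0]
wrist_force: [-3.2, 0.3, 4.7]
opening: 0.137
grasp_force: 58.4
```

```bash
python3 t.py
```

```text
[0.5076 0.1344 0.0862] yaw -0.43 [-0.089  0.724 -0.015] [-3.2  0.3  4.7] 0.137 58.41154754161835 0.04
```

send_rows(dr=[[0,0,0],[0,0,0],[0,0,0],[0,0,0],[0,0,0],[0,0,0],[0,0,0],[0,0,0]], xyz=[[0,0,-4],[0,0,-9],[0,0,-13],[4,0,-13],[8.5,0,-13],[13,0,-13],[17.2,0,-13],[17.2,0,-13]], jaw=[0,0,0,0,0,0,0,0])

```text
time_s: 37.45
eef_pos: [0.5085, 0.3088, 0.2152]
eef_rot: [-0.0, 0.709, 0.706, -0.0]
wrist_force: [-0.2, 0.3, -2.0]
opening: 0.133
grasp_force: 59.6
```

```bash
python3 t.py
python3 - <<'E'
from h import *
snap('wrist','w6.png'); snap('scene','s6.png')
a=cv2.imread('pics/w6.png');b=cv2.imread('pics/s6.png')
cv2.imwrite('pics/c6.png',np.hstack([cv2.resize(a,(480,360)),cv2.resize(b[120:300,280:440],(320,360))]))
E
```

```text
[0.5085 0.3088 0.2152] yaw -0.23 [-0.03  -0.014 -0.012] [-0.2  0.3 -2. ] 0.133 59.604976773262024 0.35
```

View pics/c6.png

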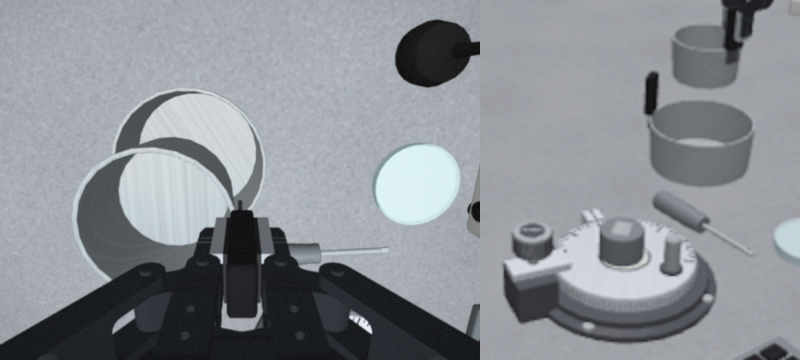

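The medium cup hangs level from its handle. The largest rim (full-image pixels) spans x 153–353 with its top at y 117, and the medium rim spans x 99–313 with its top at 196.

Run:
```python
from h import *
from scipy.optimize import least_squares
c=ctrl.calibration('wrist')
def circ(uv,z,r):
    P=ray(c,uv,[z]*len(uv))[:,:2]; s=least_squares(lambda m:np.hypot(*(P-m).T)-r,P.mean(0)+[0,-.02]); return s.x,s.fun
k=4/3
print('L',circ([(115*k,140*k),(190*k,88*k),(265*k,165*k),(235*k,105*k),(140*k,102*k)],.062,.07))
print('M',circ([(74*k,215*k),(150*k,147*k),(228*k,190*k),(100*k,165*k),(85*k,250*k)],.183,.045))
```

```text
L (array([0.46085781, 0.30520338]), array([-0.00130043,  0.00023554, -0.00119591,  0.00016551,  0.00022433]))
M (array([0.46433649, 0.30459148]), array([ 4.07627694e-04,  1.45299906e-04, -1.15266278e-03, -4.20845372e-05,
       -1.42459434e-03]))
```

send_rows(dr=[[0,0,0],[0,0,0],[0,0,0],[0,0,0],[0,0,0],[0,0,0],[0,0,0],[0,0,0]], xyz=[[0,-0.3,2],[0,-0.3,5],[0,-0.3,8],[0,-0.3,10],[0,-0.3,11.3],[0,-0.3,12],[0,-0.3,12.4],[0,-0.3,12.5]], jaw=[0,0,0,0,0,0,0,0])

```text
time_s: 38.55
eef_pos: [0.5067, 0.3066, 0.0912]
eef_rot: [0.0, 0.71, 0.704, 0.0]
wrist_force: [-0.0, 0.7, -1.3]
opening: 0.134
grasp_force: 59.6
```

```bash
python3 t.py
```

```text
[0.5067 0.3066 0.0912] yaw -0.43 [ 0.014 -0.102  0.025] [-0.   0.7 -1.3] 0.134 59.5623242855072 0.351
```

send_rows(dr=[[0,0,0],[0,0,0],[0,0,0],[0,0,0],[0,0,0],[0,0,0],[0,0,0],[0,0,0]], xyz=[[0,0,0.1],[0,0,0.15],[0,0,0.2],[0,0,0.2],[0,0,0.2],[0,0,0.2],[0,0,0.2],[0,0,0.2]], jaw=[0,0,0,10,20,30,45,50])

```text
time_s: 39.55
eef_pos: [0.5063, 0.3064, 0.0888]
eef_rot: [-0.0, 0.71, 0.704, -0.0]
wrist_force: [-0.0, -0.3, 0.4]
opening: 0.501
grasp_force: 0.0
```

send_rows(dr=[[0,0,0],[0,0,0],[0,0,0],[0,0,0],[0,0,0],[0,0,0],[0,0,0],[0,0,0]], xyz=[[0,0,-1.5],[0,0,-5],[0,0,-10],[0,0,-15],[0,0,-20],[0,0,-20],[0,0,-20],[0,0,-20]], jaw=[50,50,50,50,50,50,50,60])

```text
time_s: 40.55
eef_pos: [0.5054, 0.306, 0.2872]
eef_rot: [-0.001, 0.71, 0.704, -0.001]
wrist_force: [-0.7, -0.2, -0.3]
opening: 0.603
grasp_force: 0.0
```

Run:
```python
from h import *
snap('wrist','w7.png'); go([.44,-.06,.30],-10)
```

```text
go [ 0.44 -0.06  0.3 ] -10 dr [-0.03, 0.01, 1.59] xyz [-36.66, -6.28, -1.23] | at [0.5055 0.3061 0.2871] yaw -0.4 q6 0.35 t 40.6
```

View pics/w7.png

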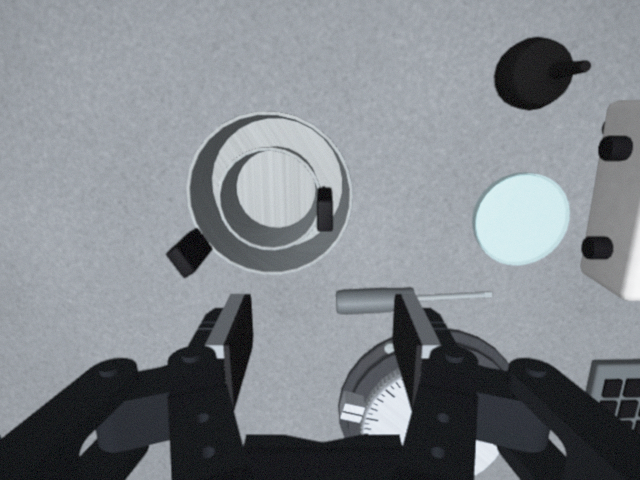

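The medium stands inside the largest: its rim centre is at (271,197) and the largest rim centre at (269,192). Now the smallest cup.

Run:
```python
from h import *
c=ctrl.calibration('wrist'); im=cv2.imread('pics/w7.png')
m=ray(c,[(271,197.5)],[.057])[0]; print(m, ray(c,[(269.5,192)],[.062])[0])
print(fit(im,c,m[:2],0,.057,.047,0.))
go([.45,-.10,.27],-10)
```

```text
[0.46155223 0.30777399 0.057     ] [0.46114373 0.31347123 0.062     ]
(array([ 0.4599397 ,  0.3078171 , -0.06224602]), np.float64(0.5006418485237484), array([0.50684868, 0.30489343]))
go [ 0.45 -0.1   0.27] -10 dr [-0.03, 0.01, 1.59] xyz [-40.64, -5.24, 1.77] | at [0.5055 0.3061 0.2871] yaw -0.4 q6 0.35 t 40.6
```

send_rows(dr=[[0,0,0.2],[0,0,0.4],[0,0,0.6],[0,0,0.8],[0,0,1],[0,0,1.2],[0,0,1.4],[0,0,1.6]], xyz=[[-5,-0.7,0],[-10,-1.4,0],[-15,-2.1,0],[-20,-2.8,0],[-25,-3.5,0],[-30,-4.2,0],[-35,-4.9,0],[-40,-5.6,1.5]], jaw=[60,60,60,60,60,60,60,60])

```text
time_s: 41.6
eef_pos: [0.4471, -0.0949, 0.2738]
eef_rot: [0.001, 0.766, 0.642, 0.0]
wrist_force: [0.8, 0.5, -0.1]
opening: 0.596
grasp_force: 0.0
```

send_rows(dr=[[0,0,0],[0,0,0],[0,0,0],[0,0,0],[0,0,0],[0,0,0],[0,0,0],[0,0,0]], xyz=[[0,0,0],[0,0,0],[0,0,0],[0,0,0],[0,0,0],[0,0,0],[0,0,0],[0,0,0]], jaw=[60,60,60,60,60,60,60,60])

```text
time_s: 42.6
eef_pos: [0.4472, -0.0932, 0.2738]
eef_rot: [-0.0, 0.766, 0.643, 0.0]
wrist_force: [-0.6, -0.3, -1.2]
opening: 0.598
grasp_force: 0.0
```

Run:
```python
from h import *
im,c=snap('wrist','w8.png'); print(st()[1])
for p in [(.46,-.1147)]: print(proj(c,[[*p,.046]]))
```

```text
[ 0.44725973 -0.09320677  0.27380334]
[[341.65197378 221.69276525]]
```

View pics/w8.png

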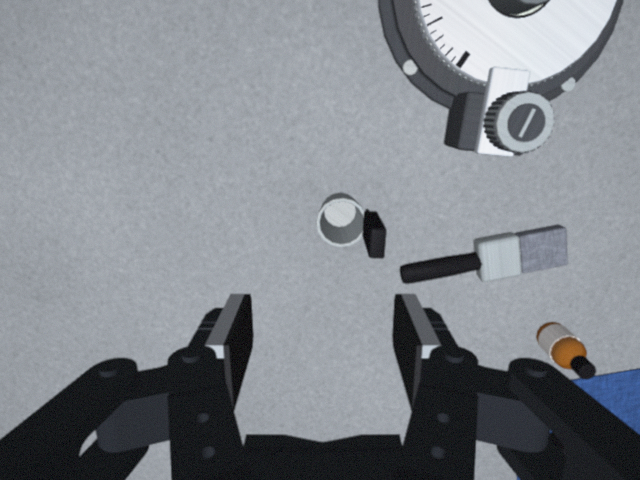

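The smallest rim is at (341,222) and its handle top near (378,243). The brush handle's end at (402,273) is close but low.

Run:
```python
from h import *
c=ctrl.calibration('wrist'); im=cv2.imread('pics/w8.png')
m=ray(c,[(341,222)],[.046])[0]; print(m,ray(c,[(378,243)],[.101]),ray(c,[(369,222)],[.046]))
x,co,h=fit(im,c,m[:2],0,.046,.024,np.radians(-10)); print(x,np.degrees(x[2]),co,h)
b=round(np.degrees(x[2])); go([h[0],h[1],.15],b); go([h[0],h[1],.078],b)
```

```text
[ 0.45939716 -0.11489215  0.046     ] [[ 0.48359523 -0.1203604   0.101     ]] [[ 0.48294925 -0.11907465  0.046     ]]
[ 0.45921741 -0.11605847 -0.11151996] -6.389623010319752 0.2883858267716536 [ 0.48306832 -0.11872941]
go [ 0.4831 -0.1187  0.15  ] -6 dr [0.0, 0.0, -0.67] xyz [-1.89, 3.97, 12.38] | at [ 0.4473 -0.0932  0.2738] yaw -10.0 q6 -0.29 t 42.6
go [ 0.4831 -0.1187  0.078 ] -6 dr [0.0, 0.0, -0.67] xyz [-1.89, 3.97, 19.58] | at [ 0.4473 -0.0932  0.2738] yaw -10.0 q6 -0.29 t 42.6
```

send_rows(dr=[[0,0,0],[0,0,0],[0,0,0],[0,0,0],[0,0,0],[0,0,0],[0,0,0],[0,0,0]], xyz=[[-1.9,4,3],[-1.9,4,7],[-1.9,4,11],[-1.9,4,14.5],[-1.9,4,17],[-1.9,4,19],[-1.9,4,19.6],[-1.9,4,19.6]], jaw=[60,55,50,50,50,50,50,50])

```text
time_s: 43.65
eef_pos: [0.4834, -0.1189, 0.0779]
eef_rot: [-0.0, 0.766, 0.643, -0.0]
wrist_force: [0.1, 1.4, -0.5]
opening: 0.503
grasp_force: 0.0
```

send_rows(dr=[[0,0,0],[0,0,0],[0,0,0],[0,0,0],[0,0,0],[0,0,0],[0,0,0],[0,0,0]], xyz=[[0,0,0],[0,0,0],[0,0,0],[0,0,0],[0,0,0],[0,0,0],[0,0,0],[0,0,0]], jaw=[40,30,20,10,0,0,0,0])

```text
time_s: 44.65
eef_pos: [0.4835, -0.1189, 0.0783]
eef_rot: [0.0, 0.766, 0.643, 0.0]
wrist_force: [-1.5, 1.6, 6.3]
opening: 0.133
grasp_force: 58.6
```

```bash
python3 t.py
```

```text
[ 0.4835 -0.1189  0.0783] yaw -10.03 [ 0.171  0.416 -0.002] [-1.5  1.6  6.3] 0.133 58.64038825035095 -0.305
```

send_rows(dr=[[0,0,0],[0,0,0],[0,0,0],[0,0,1],[0,0,2],[0,0,3],[0,0,4],[0,0,5]], xyz=[[0,0,-4],[0,0,-9],[0,0,-14],[5,-1.1,-15],[10,-2.2,-15],[15,-3.3,-15],[20,-4.5,-15],[25,-5.6,-15]], jaw=[0,0,0,0,0,0,0,0])

```text
time_s: 45.65
eef_pos: [0.4712, 0.1386, 0.2275]
eef_rot: [0.0, 0.907, 0.421, -0.0]
wrist_force: [-0.3, 0.3, -0.4]
opening: 0.136
grasp_force: 58.9
```

Run:
```python
from h import *
go([.4642,.2834,.23],-80)
```

```text
go [0.4642 0.2834 0.23  ] -80 dr [0.0, 0.0, 6.63] xyz [10.6, -9.89, -0.25] | at [0.4712 0.1386 0.2275] yaw -40.2 q6 0.75 t 45.6
```

send_rows(dr=[[0,0,1.2],[0,0,2.4],[0,0,3.6],[0,0,4.8],[0,0,6],[0,0,6.6],[0,0,6.6],[0,0,6.6]], xyz=[[3,-2.8,-0.2],[6,-5.6,-0.2],[9,-8.4,-0.2],[10.6,-9.9,-0.2],[10.6,-9.9,-0.2],[10.6,-9.9,-0.2],[10.6,-9.9,-0.2],[10.6,-9.9,-0.2]], jaw=[0,0,0,0,0,0,0,0])

```text
time_s: 46.65
eef_pos: [0.464, 0.2818, 0.2295]
eef_rot: [0.0, 0.996, 0.091, -0.0]
wrist_force: [1.2, -0.4, -1.2]
opening: 0.131
grasp_force: 58.9
```

```bash
python3 t.py
python3 - <<'E'
from h import *
snap('wrist','w9.png'); go([.4642,.2834,.087],-80)
E
```

```text
[0.464  0.2818 0.2295] yaw -79.57 [ 0.047  0.006 -0.015] [ 1.2 -0.4 -1.2] 0.131 58.92943561077118 1.716
go [0.4642 0.2834 0.087 ] -80 dr [0.0, 0.0, 0.07] xyz [0.04, -0.16, 14.26] | at [0.4641 0.2818 0.2296] yaw -79.6 q6 1.72 t 46.7
```

View pics/w9.png

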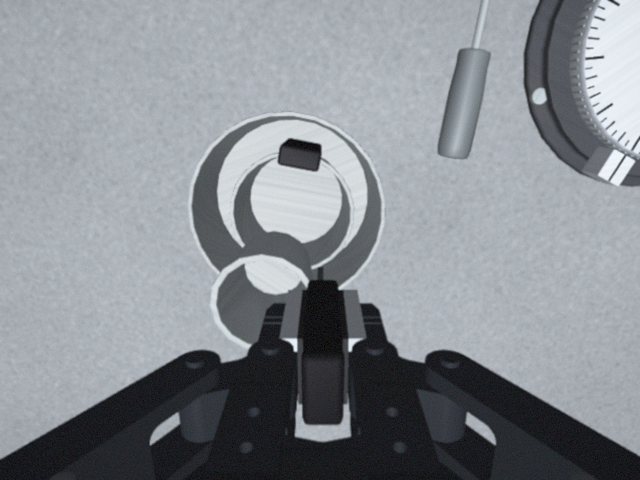

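The medium rim is centred at (294,210) in the largest. The held smallest rim spans x 211–312 with its top at y 253.

Run:
```python
from h import *
from scipy.optimize import least_squares
c=ctrl.calibration('wrist')
def circ(uv,z,r):
    P=ray(c,uv,[z]*len(uv))[:,:2]; s=least_squares(lambda m:np.hypot(*(P-m).T)-r,P.mean(0)); return s.x.round(4),s.fun.round(4)
print('M',circ([(234,210),(354,205),(285,152),(300,268)],.057,.045))
print('S',circ([(211,300),(262,253),(305,275),(225,270),(222,335)],.197,.022))
```

```text
M (array([0.4615, 0.3035]), array([-0.0019, -0.002 , -0.002 , -0.0023]))
S (array([0.4563, 0.3058]), array([-0.0004,  0.0008, -0.0006, -0.0003,  0.0003]))
```

send_rows(dr=[[0,0,0],[0,0,0],[0,0,0],[0,0,0],[0,0,0],[0,0,0],[0,0,0],[0,0,0]], xyz=[[0.4,-0.1,3],[0.4,-0.1,6],[0.4,-0.1,9],[0.4,-0.1,11.5],[0.4,-0.1,13],[0.4,-0.1,13.8],[0.4,-0.1,14.2],[0.4,-0.1,14.3]], jaw=[0,0,0,0,0,0,0,0])

```text
time_s: 47.7
eef_pos: [0.4683, 0.2838, 0.0873]
eef_rot: [-0.0, 0.996, 0.09, 0.0]
wrist_force: [0.1, -0.2, -0.9]
opening: 0.138
grasp_force: 59.0
```

```bash
python3 t.py
```

```text
[0.4683 0.2838 0.0873] yaw -79.63 [-0.063 -0.023  0.029] [ 0.1 -0.2 -0.9] 0.138 58.98807406425476 1.718
```

send_rows(dr=[[0,0,0],[0,0,0],[0,0,0],[0,0,0],[0,0,0],[0,0,0],[0,0,0],[0,0,0]], xyz=[[0,0,0.1],[0,0,0.2],[0,0,0.25],[0,0,0.25],[0,0,0.25],[0,0,0.25],[0,0,0.25],[0,0,0.25]], jaw=[0,0,0,10,17,24,30,35])

```text
time_s: 48.7
eef_pos: [0.4679, 0.2836, 0.0843]
eef_rot: [-0.0, 0.996, 0.09, 0.0]
wrist_force: [-0.4, -0.2, 0.1]
opening: 0.35
grasp_force: 0.0
```

send_rows(dr=[[0,0,0],[0,0,0],[0,0,0],[0,0,0],[0,0,0],[0,0,0],[0,0,0],[0,0,0]], xyz=[[0,0,-1.5],[0,0,-5],[0,0,-10],[0,0,-15],[0,0,-20],[0,0,-22],[0,0,-22],[0,0,-22]], jaw=[35,35,35,35,35,35,50,60])

```text
time_s: 49.7
eef_pos: [0.4673, 0.2834, 0.3034]
eef_rot: [0.0, 0.996, 0.09, -0.001]
wrist_force: [0.7, 0.3, 0.7]
opening: 0.599
grasp_force: 0.0
```

Run:
```python
from h import *
snap('wrist','w10.png'); snap('scene','s10.png'); snap('top','t10.png')
a=cv2.imread('pics/w10.png');b=cv2.imread('pics/s10.png')
cv2.imwrite('pics/c10.png',np.hstack([cv2.resize(a[:330,100:420],(400,412)),cv2.resize(b[150:300,270:415],(400,412))]))
```

```text
(no output)
```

View pics/c10.png

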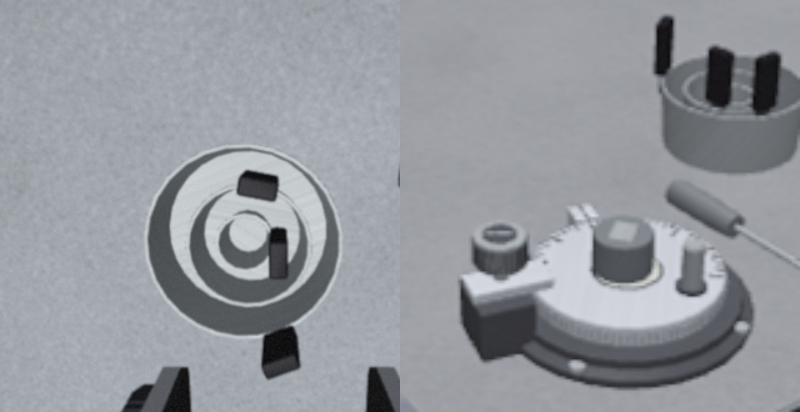

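```bash
python3 -c "
from bench import ctrl
print(ctrl.hand_in())"
```

```text
the job is handed in; nothing more can be done
None
```

The job is handed in, verdict not shown: no cup stood on the plate, which now reads about 61°; the thumbscrew is seated (torque rose to about 0.22 N m), the specimen stands about 2 mm off centre, and the smallest cup is nested in the medium in the largest; I viewed 15 pictures, one over the limit of 14.

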